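# Tamp the capsules with the fold-out crank

## Robot

A 6-joint arm with a two-finger parallel gripper is mounted at the origin on the work surface. World frame = base frame: x ahead of the robot, y to its left, z up, the work surface at z = 0. Lengths are in m, angles in rad, forces in N, time in s.
With the tool pointing down it reaches from about 0.225 to 0.875 m from the base axis. Payload 3.4 kg.
Tool frame: the origin (TCP) lies at the centre of the arm's flange, where the gripper is bolted on; the fingertips stand robot.tip_reach ahead of it and the grasp point (between the pads) lies 155 mm ahead of it (robot.tip_reach is the distance from the TCP to the fingertips, in m); z points along the fingers, x is the direction in which the jaws open and shut, and the axes are right-handed (so a half turn about z gives the same grasp; the last joint's range is limited). The gripper opens to 85 mm and grips with 20 to 120 N. Pads are 22 mm wide; open, the fingers measure 114 mm over their backs; the gripper's body (76 mm by 85 mm) begins 54 mm behind the grasp point. The pads swing forward as they close: fully open they stand 13 mm farther back than shut.
Start: joints at [1.161, 0.276, 1.505, -0, 1.361, -0.121], TCP at [0.164, 0.551, 0.405] pointing down, gripper open.
Joint ranges: [-2.89, 2.89], [-0.75, 2.08], [0.22, 2.7], [-1.18, 4.32], [0.11, 2.71], [-2.7, 2.7]. Speed limits (rad/s): [2.57, 2.57, 3.14, 3.14, 3.14, 3.14].

## Interface

Orientations are given as [roll, pitch, yaw] about the fixed x, y, z axes, in that order (R = Rz(yaw) Ry(pitch) Rx(roll)).
In Python, from rig import robot gives the robot as it stands.
- The arm moves only by the shell command python3 -m handwheel 'ROWS' [OPENING] [FORCE]. ROWS is JSON, a list of rows, each a list of 6 numbers: the shift along the tool's x, y, z as a fraction of full scale, then the turn, a rotation vector about the tool's x, y, z as a fraction of full scale. A call has 1 to 8 rows; each row shifts and turns the commanded pose from where the row before left it, along the tool's axes as they then stand; what a row does not reach is not made up. Full scale, the value 1, is 150 mm for a shift and 6 degrees for a turn. A row lasts 1/8 s, in which the tool goes at most 62.5 mm and 10.7 degrees, less where a joint would pass 70% of its speed; a pose out of reach is approached as far as the arm can. A call with a number of a shift or a turn outside -1 to 1 is refused whole. A call with a gripper value outside its range is refused whole. OPENING is the closure, from 0 (fully open) to 1 (shut), set as the call begins (- or left out, the last holds). The fingers move at their own pace and stop on an object; FORCE is the grip in N (left out, the last holds). Time passes only in rows, so rows that do not move let the fingers close. It gives the time, the measured TCP pose, the force and the opening at its end, in the units of the state.
- robot.state(): the state, without advancing time (a new reading comes with each control period).
- robot.get_image(name): name is "side" or "top" or "wrist"; returns the picture (384x512x3 uint8, blue, green, red); there is no depth.
- robot.camera_info(name): a dict with "camera_matrix" (3x3 intrinsics, pixels), "R" (3x3) and "t" (3): a world point X has camera coordinates R X + t; the wrist camera has in their place "mount" (4x4, takes a point from camera to tool coordinates, whose origin is the TCP and whose axes are the tool frame's). Camera axes: x right, y down, z forward; pixel columns grow to the right and rows downward; lengths in m; the calibration is good to about 2 mm. A picture is of the moment at which its call begins: read the wrist's pose just before it. camera_info takes no time and is no camera call.
- robot.job_done(): hands the job in, once; it reports no verdict.
The state is a dict: "t": time; "q": joint angles; "qd": joint speeds; "joint_torque": joint torques, N m; "ee_pos": TCP position; "tcp_rot": TCP orientation; "force": force on the tool from outside, world axes, zero at the start; "torque": the same for the moment, N m; "finger_gap": finger opening in m.
Only numpy, scipy, OpenCV 4.12 (cv2) and the standard library are available. Lean on these libraries where they do the work, as an engineer would, in place of code of your own. Each camera call takes 0.05 s, during which the arm holds its last target. There are 200 camera calls.

## Task

Swing the red folding handle on top of the capsule press up, and with it crank clockwise (seen from above) to bring the clear tamping plate right down on the capsules, until the black limiter collar under the crank starts to slip round by some millimetres, which shows full pressure; stop there, before the collar has slipped a sixteenth of a turn. Then fold the handle down flat over the crank arm again, let go, and leave the bottle, the jar and the tub where they stand.

Things in the scene. Friction and masses are not known exactly. Their poses are not given: they have to be found in the camera images.
- press: The capsule press, fixed to the bench (place and yaw vary): white base 240 x 210 x 24 mm, two steel columns, aluminium crosshead with its top 127 mm over the table; on it the black limiter collar, 90 mm across, top at 139 mm, then the steel crank: hub 24 mm across, flat arm 14 mm wide, its top at 158 mm. Origin under the centre of the base, on the crank axis.
- crank_axis (a point): Fixed point on the vertical axis of the crank, 170 mm over the table, level with the handle's hinge pin. The screw drags steadily: about 4 N at the handle while it turns. Clockwise from above lowers the plate; 1.1 to 1.45 turns, different each time, bring it down, and then the crank goes no further unless the collar slips.
- pivot (a point): The hinge pin of the folding handle, at the outer end of the crank arm, 60 mm from the crank axis and 170 mm over the table. Its own x axis points level and outwards from the crank axis, z up, y along the hinge pin. It goes round with the crank.
- grip (a point): On the centre line of the handle's red round barrel, which spins freely on its shank, 83 mm from the hinge pin; barrel 18 mm across, from 24 to 100 mm from the pin. Folded, the handle lies level over the arm from the pin across the axis: this point is then 23 mm beyond the axis, 170 mm up, clear of the hub, 31 mm of free air below. Upright, it is 253 mm up. Its x axis points to the pin, y along the pin.
- handle (a joint): Fold angle of the handle: 0 folded flat, 1.57 upright, 1.75 at the outer stop. Friction keeps it at any angle; about 1.5 N at the barrel moves it.
- mark (a point): Yellow dot, 11 mm across, on top of the black collar, 38 mm from the crank axis, 140 mm over the table, at any angle round it. The collar stands still until the plate is down and about 16 N pushes the upright handle on; then it slips round with the crank and stays there. It should slip by 2.5 to 15 mm at the dot (4 to 23 mm at the handle), no more.
- plate_under (a point): Centre of the underside of the round clear tamping plate, 132 mm across, 8 mm thick, beneath the crosshead. It goes down 10 mm for each turn of the crank and starts 11 to 15 mm above the capsules.
- bed (a point): Centre of the top of the round white capsule plate, 146 mm across, 44 mm over the table, fixed; the tamping plate comes down to less than 1 mm above it.
- amber: Amber bottle with white cap, 60 mm across, 125 mm tall, beside the press; origin at the centre of its underside. Leave alone.
- jar: White jar with red lid, 64 mm across, 75 mm tall, beside the press; origin at the centre of its underside. Leave alone.
- tub: Clear open tub, 110 x 80 x 45 mm, beside the press; origin at the centre of its underside. Leave alone.

How it is judged:
By the outcome, as a careful person would: the job done as asked, in the order asked, and still so for the second after the job is handed in, with the robot touching nothing.
It also fails if it takes over 72 s, if anything falls off the work surface, if the arm or the gripper's body presses on something with over 40 N, if the wrist force passes 120 N, or if a joint passes its speed limit or range.

## Working session

There is one attempt and no reset: what is moved stays moved. The work goes in short steps, Python scripts to look and compute and a shell command to move; the robot and the scene stay as the last step left them, time stands still between calls to the robot, and variables do not carry over. Pictures are saved under pics/ and viewed, about 8 in all and at most 12, crops included, and the job is handed in when it is done.

```bash
ls; mkdir -p pics; python3 - <<'E'
from rig import robot
import cv2,numpy as np
s=robot.state();print({k:np.round(v,3).tolist() for k,v in s.items()}, robot.tip_reach)
a=robot.get_image("top");b=robot.get_image("side")
cv2.imwrite("pics/top0.png",a);cv2.imwrite("pics/side0.png",b)
cv2.imwrite("pics/both0.png",cv2.resize(np.hstack([a,b]),(800,300)))
for n in("top","side","wrist"):
  c=robot.camera_info(n);print(n,{k:np.round(v,3).tolist() for k,v in c.items()})
E
```

```text
pics
{'t': 0.0, 'q': [1.161, 0.277, 1.506, 0.0, 1.361, -0.121], 'qd': [-0.002, -0.001, -0.001, -0.0, 0.0, 0.0], 'joint_torque': [-0.002, -41.679, -24.58, -0.001, 0.011, 0.0], 'ee_pos': [0.164, 0.551, 0.404], 'tcp_rot': [-3.141, 0.002, 1.282], 'force': [0.242, 0.02, 0.184], 'torque': [-0.031, -0.005, -0.01], 'finger_gap': 0.086} 0.1734
top {'camera_matrix': [[417.597, 0.0, 257.045], [0.0, 417.597, 192.055], [0.0, 0.0, 1.0]], 'R': [[0.093, -0.996, 0.006], [-0.974, -0.093, -0.207], [0.206, 0.014, -0.978]], 't': [-0.008, 0.544, 0.91]}
side {'camera_matrix': [[497.437, 0.0, 267.449], [0.0, 497.437, 194.604], [0.0, 0.0, 1.0]], 'R': [[0.678, -0.735, -0.0], [-0.39, -0.359, -0.848], [0.623, 0.575, -0.53]], 't': [-0.319, 0.316, 0.848]}
wrist {'camera_matrix': [[313.077, 0.0, 259.102], [0.0, 313.077, 192.609], [0.0, 0.0, 1.0]], 'mount': [[1.0, 0.0, 0.001, 0.0], [-0.0, 0.955, 0.298, -0.076], [-0.001, -0.298, 0.955, 0.031], [0.0, 0.0, 0.0, 1.0]]}
```

View pics/top0.png

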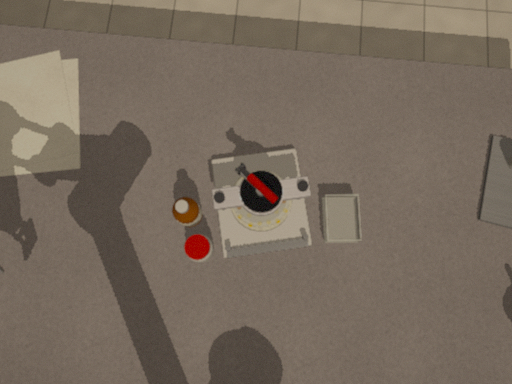

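View pics/side0.png

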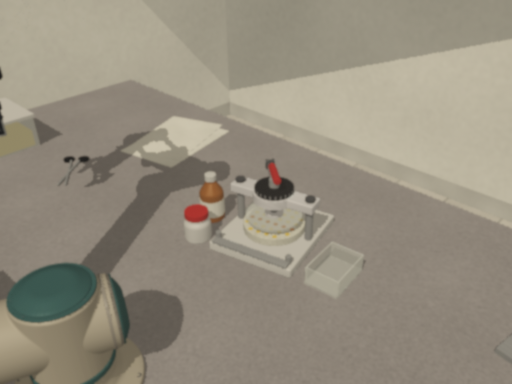

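The top view shows the collar at about (262,191) with the red barrel from (248,175) to (279,203). The bottle and jar are at the left, around (185,210) and (197,247), and the tub is at the right, around (342,218). Next I measure these.

```bash
cat > h.py <<'E'
import cv2,numpy as np
from rig import robot
from scipy.spatial.transform import Rotation as Ro
def cam(n,s=None):
    c=robot.camera_info(n);K=np.array(c["camera_matrix"])
    if "mount" in c:
        s=s or robot.state();T=np.eye(4);T[:3,:3]=Ro.from_euler("xyz",s["tcp_rot"]).as_matrix();T[:3,3]=s["ee_pos"]
        M=T@np.array(c["mount"]);return K,M[:3,:3].T,-M[:3,:3].T@M[:3,3]
    return K,np.array(c["R"]),np.array(c["t"])
def ray(C,uv,z):
    K,R,t=C;o=-R.T@t;d=R.T@np.linalg.inv(K)@np.array([*uv,1.]);return (o+d*(z-o[2])/d[2])
def proj(C,X):
    K,R,t=C;p=K@(R@np.asarray(X)+t);return p[:2]/p[2]
def blobs(m,a=8):
    n,l,st,c=cv2.connectedComponentsWithStats(m.astype(np.uint8));return [(l==i,st[i],c[i]) for i in range(1,n) if st[i,4]>=a]
def masks(im):
    h=cv2.cvtColor(im,cv2.COLOR_BGR2HSV).astype(int);H,S,V=h[...,0],h[...,1],h[...,2]
    return dict(red=((H<6)|(H>174))&(S>170)&(V>70),black=(V<45),yellow=(H>20)&(H<35)&(S>130)&(V>110))
E
python3 - <<'E'
from h import *
im=cv2.imread("pics/top0.png");C=cam("top");m=masks(im)
for k,z in(("red",.17),("black",.139),("yellow",.14)):
    for b,st,c in blobs(m[k]):
        if 120<c[0]<400 and 130<c[1]<270: 
            print(k,st,c.round(1),ray(C,c,z).round(4))
            if k=="red":
                v,u=np.nonzero(b);r=cv2.minAreaRect(np.c_[u,v].astype(np.float32));print(r,[ray(C,p,.17)[:2].round(3) for p in cv2.boxPoints(r)])
            if k=="black" and st[4]>200:
                v,u=np.nonzero(b);hl=cv2.convexHull(np.c_[u,v].astype(np.int32));print("ell",cv2.fitEllipse(hl),ray(C,cv2.fitEllipse(hl)[0],.137))
x=cv2.resize(im[140:265,160:370],None,fx=3.8,fy=3.8,interpolation=cv2.INTER_CUBIC);cv2.imwrite("pics/top0c.png",x)
E
```

```text
red [247 173  32  31 339] [262.1 187.9] [0.5283 0.0324 0.17  ]
((261.7698669433594, 187.78631591796875), (37.6865234375, 9.31694507598877), 42.87890625) [array([0.545, 0.07 ]), array([0.561, 0.058]), array([ 0.512, -0.003]), array([0.497, 0.009])]
red [185 234  25  25 488] [196.6 246.4] [0.3979 0.1508 0.17  ]
((197.0, 246.0), (24.0, 24.0), 90.0) [array([0.42 , 0.177]), array([0.425, 0.129]), array([0.378, 0.124]), array([0.373, 0.171])]
black [241 171  40  41 868] [260.2 192.2] [0.5257 0.0355 0.139 ]
ell ((260.7174987792969, 190.98471069335938), (40.00471496582031, 40.36853790283203), 113.69601440429688) [0.52873981 0.03477634 0.137     ]
```

View pics/top0c.png

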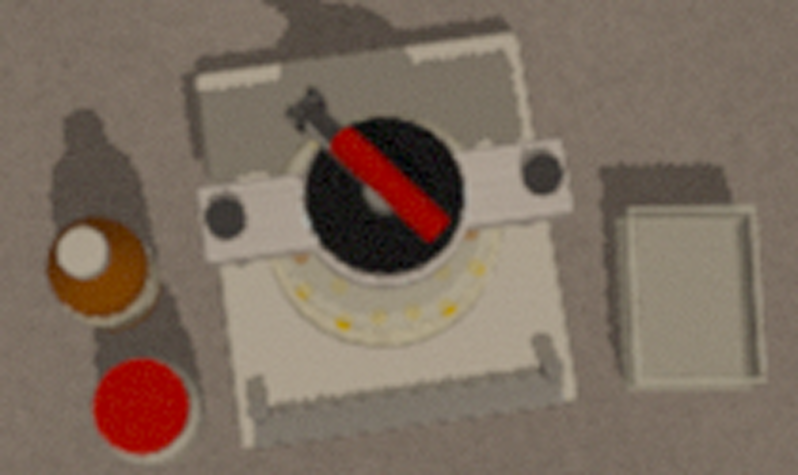

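Axis is at about (0.528, 0.034) and the pin direction is about 51.5°. Moving over the press, then turning the tool by 112° about its z.

```bash
R='x'
python3 -m handwheel '[[-0.172,0.203,0,0,0,0],[-0.172,0.203,0,0,0,0],[-0.172,0.203,0,0,0,0],[-0.172,0.203,0,0,0,0],[-0.172,0.203,0,0,0,0],[-0.172,0.203,0,0,0,0],[-0.172,0.203,0,0,0,0],[-0.172,0.203,0,0,0,0]]' 0 30
python3 -m handwheel '[[-0.172,0.203,0,0,0,0],[-0.172,0.203,0,0,0,0],[-0.172,0.203,0,0,0,0],[-0.172,0.203,0,0,0,0],[-0.172,0.203,0,0,0,0],[-0.172,0.203,0,0,0,0],[-0.172,0.203,0,0,0,0],[-0.172,0.203,0,0,0,0]]'
python3 -m handwheel '[[0,0,0,0,0,1],[0,0,0,0,0,1],[0,0,0,0,0,1],[0,0,0,0,0,1],[0,0,0,0,0,1],[0,0,0,0,0,1],[0,0,0,0,0,1],[0,0,0,0,0,1]]'
python3 -m handwheel '[[0,0,0,0,0,1],[0,0,0,0,0,1],[0,0,0,0,0,1],[0,0,0,0,0,1],[0,0,0,0,0,1],[0,0,0,0,0,1],[0,0,0,0,0,1],[0,0,0,0,0,1]]'
python3 -m handwheel '[[0,0,0,0,0,1],[0,0,0,0,0,1],[0,0,0,0,0,0.7],[0,0,0,0,0,0],[0,0,0,0,0,0]]'
python3 - <<'E'
from h import *
s=robot.state();C=cam("wrist",s);im=robot.get_image("wrist");cv2.imwrite("pics/w1.png",im)
print(s["t"],np.round(s["ee_pos"],4),np.round(s["tcp_rot"],3))
m=masks(im)
for k,z in(("red",.17),("black",.139),("yellow",.14)):
    for b,st,c in blobs(m[k],30):
        print(k,st,c.round(1),ray(C,c,z).round(4))
        v,u=np.nonzero(b)
        if k=="red":
            r=cv2.minAreaRect(np.c_[u,v].astype(np.float32));print(r,[ray(C,p,.17)[:2].round(4) for p in cv2.boxPoints(r)])
E
```

```text
t: 1.1
ee_pos: [0.3389, 0.2828, 0.4044]
tcp_rot: [-3.141, 0.0, 1.282]
force: [0.1, -0.5, -0.0]
finger_gap: 0.0855
t: 2.1
ee_pos: [0.5137, 0.0155, 0.4043]
tcp_rot: [-3.141, -0.0, 1.282]
force: [0.6, 0.3, -0.1]
finger_gap: 0.0853
t: 3.1
ee_pos: [0.5131, 0.0168, 0.4042]
tcp_rot: [-3.141, 0.001, 0.441]
force: [-0.4, 0.1, 0.3]
finger_gap: 0.0848
t: 4.1
ee_pos: [0.5131, 0.0168, 0.4043]
tcp_rot: [3.141, 0.001, -0.397]
force: [-0.3, 0.4, -0.8]
finger_gap: 0.0854
t: 4.72
ee_pos: [0.5132, 0.0167, 0.4045]
tcp_rot: [3.141, 0.0, -0.675]
force: [-0.3, -0.0, -0.1]
finger_gap: 0.0856
4.725 [0.5132 0.0167 0.4045] [ 3.141  0.    -0.675]
red [  40   96   67   60 3094] [ 72.8 124.7] [0.4568 0.1367 0.17  ]
((73.0, 125.5), (59.0, 66.0), 90.0) [array([0.4543, 0.1611]), array([0.4863, 0.1355]), array([0.459, 0.11 ]), array([0.4251, 0.1371])]
red [ 247  122   29  114 3034] [261.  176.2] [0.5294 0.0354 0.17  ]
((261.0, 178.5), (113.0, 28.0), 90.0) [array([0.5446, 0.0686]), array([0.5585, 0.0575]), array([ 0.5104, -0.0045]), array([0.4948, 0.0079])]
black [ 272  107   46  110 3395] [293.1 161.6] [0.5507 0.0227 0.139 ]
black [ 204  108   46  109 3419] [228.6 161.6] [0.5125 0.0534 0.139 ]
black [332 215  17  11  32] [339.5 218.3] [ 0.5521 -0.0376  0.139 ]
black [    0   250   512   134 29999] [244.  342.1] [ 0.4142 -0.0843  0.139 ]
```

View pics/w1.png

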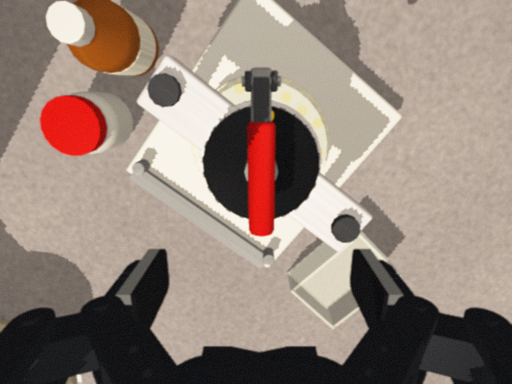

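The wrist view shows the barrel running straight up the image at column 261, with the pin at about (261,75). The collar centre is near (261,162), and the yellow dot just peeks out beside the arm near (270,115). The tool is aligned to within 1 mm, so I descend and grip.

```bash
python3 -m handwheel '[[0.007,0,0.1,0,0,0],[0,0,0.1,0,0,0],[0,0,0.1,0,0,0],[0,0,0.1,0,0,0],[0,0,0.08,0,0,0],[0,0,0.04,0,0,0],[0,0,0,0,0,0]]' 0 30
python3 -m handwheel '[[0,0,0,0,0,0],[0,0,0,0,0,0],[0,0,0,0,0,0],[0,0,0,0,0,0],[0,0,0,0,0,0],[0,0,0,0,0,0],[0,0,0,0,0,0],[0,0,0,0,0,0]]' 1 30
```

```text
t: 5.65
ee_pos: [0.5141, 0.0161, 0.3263]
tcp_rot: [3.141, 0.001, -0.676]
force: [0.2, 0.7, -0.8]
finger_gap: 0.0852
t: 6.65
ee_pos: [0.5141, 0.0161, 0.3267]
tcp_rot: [-3.141, -0.0, -0.676]
force: [0.4, 0.5, 1.3]
finger_gap: 0.017
```

```bash
python3 -m handwheel '[[0,-0.005,-0.072,0,0,0],[0,-0.014,-0.071,0,0,0],[0,-0.023,-0.069,0,0,0],[0,-0.032,-0.065,0,0,0],[0,-0.04,-0.06,0,0,0],[0,-0.048,-0.054,0,0,0]]'
python3 -m handwheel '[[0,-0.054,-0.048,0,0,0],[0,-0.06,-0.04,0,0,0],[0,-0.065,-0.032,0,0,0],[0,-0.069,-0.023,0,0,0],[0,-0.071,-0.014,0,0,0],[0,-0.072,-0.005,0,0,0],[0,0,0,0,0,0]]' 1 30
python3 - <<'E'
from h import *
s=robot.state();a=robot.get_image("wrist");b=robot.get_image("side")
cv2.imwrite("pics/w2.png",a);cv2.imwrite("pics/s2.png",b);t=robot.get_image("top");cv2.imwrite("pics/t2.png",t)
A=cv2.resize(a,(400,300));B=cv2.resize(b[130:290,170:383],(400,300));D=cv2.resize(t[130:265,170:350],(400,300))
cv2.imwrite("pics/c2.png",np.vstack([np.hstack([A,B]),np.hstack([D,D*0])]))
E
```

```text
t: 7.4
ee_pos: [0.5291, 0.0351, 0.3856]
tcp_rot: [3.14, 0.001, -0.676]
force: [1.0, -0.7, -8.0]
finger_gap: 0.0171
t: 8.28
ee_pos: [0.5666, 0.082, 0.4105]
tcp_rot: [-3.139, -0.0, -0.675]
force: [-1.3, 0.0, 0.6]
finger_gap: 0.0173
```

View pics/c2.png

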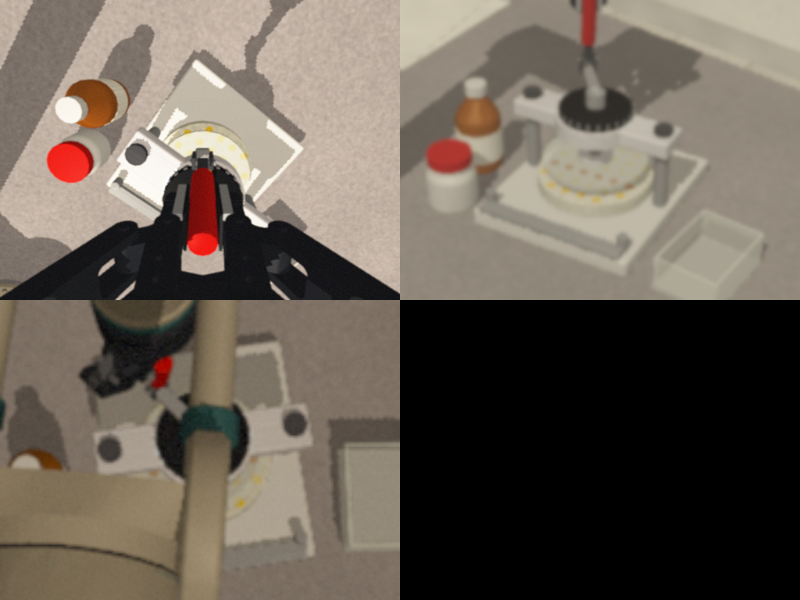

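The handle is upright and held between the pads. Now cranking clockwise, keeping tool orientation fixed because the barrel spins on its shank.

```bash
python3 -m handwheel '[[0,0,0,0,0,0],[0.1035,0.0136,0,0,0,0],[0.0965,0.04,0,0,0,0],[0.0828,0.0636,0,0,0,0],[0.0636,0.0828,0,0,0,0],[0.04,0.0965,0,0,0,0],[0.0136,0.1035,0,0,0,0]]' 1 60
python3 -m handwheel '[[-0.0136,0.1035,0,0,0,0],[-0.04,0.0965,0,0,0,0],[-0.0636,0.0828,0,0,0,0],[-0.0828,0.0636,0,0,0,0],[-0.0965,0.04,0,0,0,0],[-0.1035,0.0136,0,0,0,0]]'
python3 - <<'E'
from h import *
b=robot.get_image("side");cv2.imwrite("pics/s3.png",b);
w=robot.get_image("wrist");cv2.imwrite("pics/w3.png",w)
cv2.imwrite("pics/c3.png",np.hstack([cv2.resize(w,(400,300)),cv2.resize(b[130:290,170:383],(400,300))]))
E
```

```text
t: 9.3
ee_pos: [0.5758, -0.0028, 0.4098]
tcp_rot: [-3.137, 0.002, -0.677]
force: [-0.4, 7.0, 2.1]
finger_gap: 0.0157
t: 10.05
ee_pos: [0.4933, -0.0112, 0.4096]
tcp_rot: [-3.129, -0.004, -0.678]
force: [9.9, 6.7, -8.1]
finger_gap: 0.016
```

View pics/c3.png

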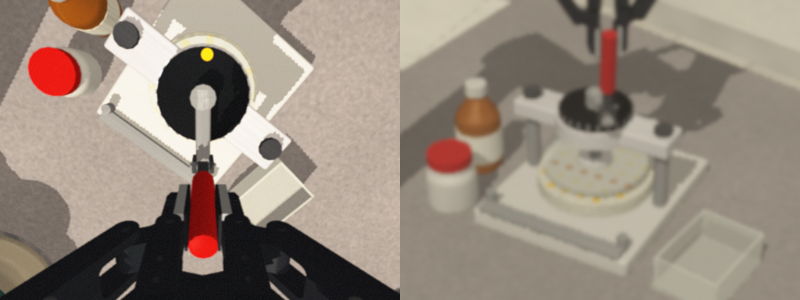

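Half a turn is done. The wrist view shows the yellow dot clearly, at (207,54) in the half-scale picture. I measure it as the reference and carry on to one turn.

```bash
cat > mark.py <<'E'
from h import *
import sys
def mark():
    s=robot.state();C=cam("wrist",s);im=robot.get_image("wrist");cv2.imwrite(f"pics/m{s['t']:.2f}.png",im)
    A=np.array([.528,.034]);o=[]
    for b,st,c in blobs(masks(im)["yellow"],15):
        p=ray(C,c,.14)[:2]; r=np.linalg.norm(p-A)
        if .028<r<.048: o.append((st[4],p.round(4),round(r,4),np.degrees(np.arctan2(*(p-A)[::-1])).round(1)))
    cr=np.array(s["ee_pos"][:2])-A
    print("t",round(s["t"],2),"crank ang",np.degrees(np.arctan2(cr[1],cr[0])).round(1),"r",np.linalg.norm(cr).round(4),"F",np.round(s["force"],1),"mark",o)
if __name__=="__main__": mark()
E
python3 mark.py
python3 -m handwheel '[[-0.1035,-0.0136,0,0,0,0],[-0.0965,-0.04,0,0,0,0],[-0.0828,-0.0636,0,0,0,0],[-0.0636,-0.0828,0,0,0,0],[-0.04,-0.0965,0,0,0,0],[-0.0136,-0.1035,0,0,0,0]]'
python3 mark.py
python3 -m handwheel '[[0.0136,-0.1035,0,0,0,0],[0.04,-0.0965,0,0,0,0],[0.0636,-0.0828,0,0,0,0],[0.0828,-0.0636,0,0,0,0],[0.0965,-0.04,0,0,0,0],[0.1035,-0.0136,0,0,0,0],[0,0,0,0,0,0]]'
python3 mark.py
```

```text
t 10.15 crank ang -128.8 r 0.0578 F [ 2.3  6.3 -3.1] mark [(np.int32(245), array([0.5559, 0.0626]), np.float64(0.0399), np.float64(45.7))]
t: 10.95
ee_pos: [0.4817, 0.0715, 0.4096]
tcp_rot: [3.14, -0.0, -0.677]
force: [-2.6, -4.0, 1.9]
finger_gap: 0.0148
t 10.95 crank ang 141.0 r 0.0596 F [-2.6 -4.   1.9] mark [(np.int32(220), array([0.5564, 0.064 ]), np.float64(0.0413), np.float64(46.6))]
t: 11.88
ee_pos: [0.567, 0.0809, 0.4094]
tcp_rot: [-3.14, 0.0, -0.677]
force: [0.6, 0.4, -0.0]
finger_gap: -0.0002
t 11.88 crank ang 50.2 r 0.061 F [ 0.6  0.4 -0. ] mark [(np.int32(148), array([0.5562, 0.0629]), np.float64(0.0403), np.float64(45.7))]
```

The finger gap reads zero, so the barrel has slipped out of the pads. Looking.

```bash
python3 - <<'E'
from h import *
s=robot.state();w=robot.get_image("wrist");b=robot.get_image("side");t=robot.get_image("top")
cv2.imwrite("pics/w4.png",w);cv2.imwrite("pics/s4.png",b);cv2.imwrite("pics/t4.png",t)
cv2.imwrite("pics/c4.png",np.hstack([cv2.resize(w,(400,300)),cv2.resize(b[130:290,170:383],(400,300))]))
C=cam("wrist",s)
for bb,st,c in blobs(masks(w)["red"],30):print(st,c,ray(C,c,.253))
E
```

```text
[  59  180   59   53 2403] [ 88.21015397 205.99250936] [0.52986369 0.15112837 0.253     ]
[219 221  31  65 871] [230.70608496 243.29506315] [0.5657718  0.09997074 0.253     ]
```

View pics/c4.png

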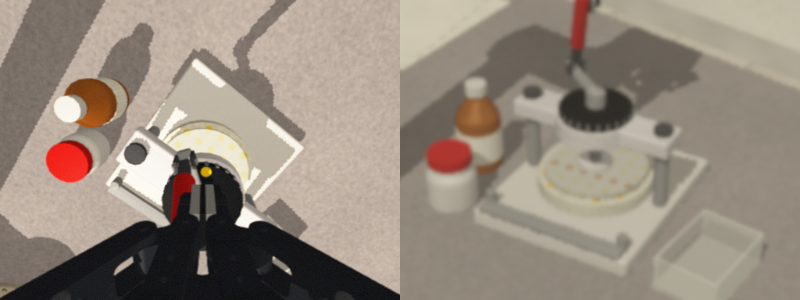

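The gripper is shut and the handle stands just to its left in the wrist view, lagging, with pin near (235,202) full scale. The dot has not moved. I locate the handle, then will regrasp with the jaws tangential and turn the tool along with the crank.

```bash
python3 -m handwheel '[[0,0,-0.2,0,0,0],[0,0,-0.2,0,0,0],[0,0,-0.2,0,0,0],[0,-0.2,0,0,0,-1],[0,-0.2,0,0,0,-1],[0,0,0,0,0,-1],[0,0,0,0,0,-1],[0,0,0,0,0,-1]]' 0 60
python3 - <<'E'
from h import *
s=robot.state();C=cam("wrist",s);w=robot.get_image("wrist");t=robot.get_image("top");b=robot.get_image("side")
cv2.imwrite("pics/w5.png",w)
print(s["ee_pos"],s["tcp_rot"])
h=np.zeros((300,400,3),np.uint8)
cv2.imwrite("pics/c5.png",np.vstack([np.hstack([cv2.resize(w,(400,300)),cv2.resize(t[130:265,170:350],(400,300))])]))
for bb,st,c in blobs(masks(w)["red"],30):
    v,u=np.nonzero(bb);r=cv2.minAreaRect(np.c_[u,v].astype(np.float32));print(st,c,[(p.round(0),ray(C,p,.27)[:2].round(4),ray(C,p,.194)[:2].round(4)) for p in cv2.boxPoints(r)])
E
```

```text
t: 13.08
ee_pos: [0.6002, 0.1295, 0.4995]
tcp_rot: [3.141, 0.002, -0.149]
force: [0.1, 0.0, -0.1]
finger_gap: 0.0853
[0.60024331 0.12954584 0.4994911 ] [ 3.14142180e+00  1.68525377e-03 -1.49019068e-01]
[  82  131   47   43 1575] [104.78285714 152.14984127] [(array([ 82., 131.], dtype=float32), array([0.4986, 0.2004]), array([0.4552, 0.1986])), (array([128., 131.], dtype=float32), array([0.5271, 0.1962]), array([0.4946, 0.1927])), (array([128., 173.], dtype=float32), array([0.5198, 0.17  ]), array([0.4845, 0.1565])), (array([ 82., 173.], dtype=float32), array([0.4901, 0.1744]), array([0.4435, 0.1626]))]
[ 188  229   37   76 1551] [205.77691812 267.2972276 ] [(array([185., 301.], dtype=float32), array([0.5354, 0.0687]), array([0.5061, 0.0164])), (array([204., 226.], dtype=float32), array([0.5613, 0.126 ]), array([0.5419, 0.0956])), (array([226., 232.], dtype=float32), array([0.5755, 0.1197]), array([0.5616, 0.0869])), (array([207., 307.], dtype=float32), array([0.5507, 0.0615]), array([0.5273, 0.0065]))]
```

View pics/c5.png

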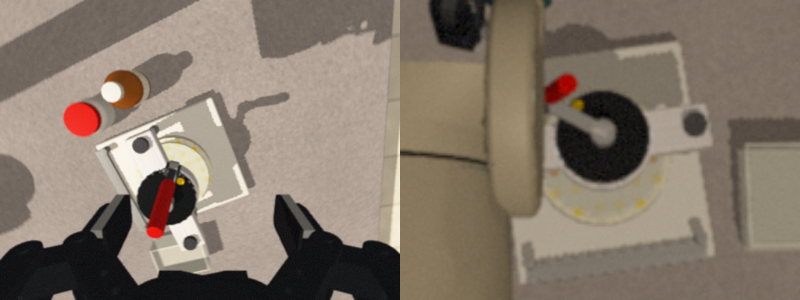

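```bash
python3 - <<'E'
from h import *
C=cam("top");t=robot.get_image("top");cv2.imwrite("pics/t5.png",t)
A=np.array([.528,.034])
def sh(n,p): d=p[:2]-A;print(n,p.round(4),np.linalg.norm(d).round(4),np.degrees(np.arctan2(d[1],d[0])).round(1))
sh("hub",ray(C,(260,189.4),.158));sh("pin top",ray(C,(239.8,178.2),.165))
for bb,st,c in blobs(masks(t)["red"],15):
    if c[1]<200: print(st,c);v,u=np.nonzero(bb);r=cv2.boxPoints(cv2.minAreaRect(np.c_[u,v].astype(np.float32)));[sh(str(p),ray(C,p,.27)) for p in r]
s=robot.state();W=cam("wrist",s);w=cv2.imread("pics/w5.png")
sh("pin w",ray(W,(224,215),.17));sh("lo",ray(W,(216,229),.194));sh("hi",ray(W,(196,304),.27));
for z in(.25,.26,.27):sh("hi",ray(W,(196,303),z))
for ph in(60,65,70):
  for th in(80,90,100):
    a=np.radians(ph);h=np.radians(th);u=np.array([np.cos(a),np.sin(a),0]);g=np.r_[A,.17]+.06*u
    e=lambda d:g+d*(-np.cos(h)*u+np.sin(h)*np.array([0,0,1]))
    print(ph,th,"wrist",proj(W,g).round(),proj(W,e(.024)).round(),proj(W,e(.1)).round(),"top",proj(C,e(.024)).round(1),proj(C,e(.1)).round(1))
E
```

```text
hub [0.5274 0.0365 0.158 ] 0.0025 102.9
pin top [0.5455 0.0801 0.165 ] 0.0493 69.2
[235 163  15  14 116] [241.97413793 169.35344828]
[232.7692  170.15384] [0.5339 0.088  0.27  ] 0.0544 83.8
[245.69226 161.53845] [0.5522 0.0663 0.27  ] 0.0404 53.2
[250.30765 168.46152] [0.5401 0.0567 0.27  ] 0.0257 62.0
[237.38458 177.0769 ] [0.5218 0.0784 0.27  ] 0.0448 97.9
pin w [0.5588 0.095  0.17  ] 0.0683 63.3
lo [0.5529 0.091  0.194 ] 0.0622 66.4
hi [0.5428 0.0651 0.27  ] 0.0345 64.5
hi [0.536 0.052 0.25 ] 0.0197 65.9
hi [0.5395 0.059  0.26  ] 0.0275 65.2
hi [0.543 0.066 0.27 ] 0.0353 64.8
60 80 wrist [225. 223.] [221. 237.] [203. 295.] top [238.7 169.7] [243.1 163.1]
60 90 wrist [225. 223.] [222. 233.] [210. 277.] top [237.  168.4] [235.3 157.5]
60 100 wrist [225. 223.] [224. 229.] [218. 256.] top [235.3 167.3] [227.7 152.5]
65 80 wrist [220. 222.] [216. 235.] [198. 294.] top [237.4 171.6] [241.9 164.7]
65 90 wrist [220. 222.] [217. 231.] [203. 275.] top [235.6 170.6] [233.7 159.8]
65 100 wrist [220. 222.] [218. 227.] [209. 253.] top [233.8 169.6] [225.6 155.4]
70 80 wrist [215. 221.] [211. 234.] [193. 293.] top [236.2 173.7] [241.  166.5]
70 90 wrist [215. 221.] [212. 230.] [196. 274.] top [234.3 172.8] [232.3 162.3]
70 100 wrist [215. 221.] [212. 226.] [200. 251.] top [232.5 172. ] [223.8 158.6]
```

Crank is at about 66°, with the handle tilted inward to about 73°. I turn the tool (−154.5° about z) at height, then go above the handle and look.

```bash
python3 -m handwheel '[[0,0,0,0,0,-1],[0,0,0,0,0,-1],[0,0,0,0,0,-1],[0,0,0,0,0,-1],[0,0,0,0,0,-1],[0,0,0,0,0,-1],[0,0,0,0,0,-1],[0,0,0,0,0,-1]]'
python3 -m handwheel '[[0,0,0,0,0,-1],[0,0,0,0,0,-1],[0,0,0,0,0,-1],[0,0,0,0,0,-1],[0,0,0,0,0,-1],[0,0,0,0,0,-1],[0,0,0,0,0,-1],[0,0,0,0,0,-1]]'
python3 -m handwheel '[[0,0,0,0,0,-1],[0,0,0,0,0,-1],[0,0,0,0,0,-1],[0,0,0,0,0,-1],[0,0,0,0,0,-1],[0,0,0,0,0,-1],[0,0,0,0,0,-1],[0,0,0,0,0,-1]]'
python3 -m handwheel '[[0,0,0,0,0,-1],[0,0,0,0,0,-0.75],[0.022,-0.14,0,0,0,0],[0.022,-0.14,0,0,0,0],[0.022,-0.14,0,0,0,0],[0.021,-0.13,0,0,0,0],[0,0,0,0,0,0]]'
python3 - <<'E'
from h import *
s=robot.state();C=cam("wrist",s);w=robot.get_image("wrist");cv2.imwrite("pics/w6.png",w)
A=np.array([.528,.034]);print(np.round(s["q"],2),s["tcp_rot"])
for bb,st,c in blobs(masks(w)["red"],30):
    v,u=np.nonzero(bb);print(st,c,cv2.boxPoints(cv2.minAreaRect(np.c_[u,v].astype(np.float32))).round().tolist())
for ph in(60,66,72):
  for th in(60,70,80):
    a=np.radians(ph);h=np.radians(th);u=np.array([np.cos(a),np.sin(a),0]);g=np.r_[A,.17]+.06*u
    e=lambda d:g+d*(-np.cos(h)*u+np.sin(h)*np.array([0,0,1]))
    print(ph,th,"wrist",proj(C,g).round(),proj(C,e(.024)).round(),proj(C,e(.1)).round())
E
```

```text
t: 14.28
ee_pos: [0.6007, 0.1293, 0.4997]
tcp_rot: [-3.141, 0.0, 0.687]
force: [0.0, 0.5, -1.1]
finger_gap: 0.0853
t: 15.28
ee_pos: [0.6007, 0.1294, 0.4996]
tcp_rot: [-3.141, -0.0, 1.525]
force: [-0.4, -0.1, -0.4]
finger_gap: 0.0852
t: 16.27
ee_pos: [0.6007, 0.1293, 0.4996]
tcp_rot: [-3.141, -0.0, 2.362]
force: [0.2, 0.2, -0.1]
finger_gap: 0.0854
t: 17.15
ee_pos: [0.5427, 0.0676, 0.5002]
tcp_rot: [3.141, 0.0, 2.542]
force: [0.5, 0.4, 0.4]
finger_gap: 0.0853
[-0.    0.19  1.38  0.    1.56 -2.55] [3.14115272e+00 4.59998265e-04 2.54198982e+00]
[ 368  137   46   43 1551] [390.22437137 158.13539652] [[368.0, 137.0], [413.0, 137.0], [413.0, 179.0], [368.0, 179.0]]
[247 193  26  29 551] [260.12522686 206.94555354] [[242.0, 208.0], [262.0, 188.0], [279.0, 205.0], [259.0, 225.0]]
60 60 wrist [257. 198.] [256. 193.] [250. 169.]
60 70 wrist [257. 198.] [256. 197.] [252. 194.]
60 80 wrist [257. 198.] [256. 202.] [254. 219.]
66 60 wrist [263. 197.] [261. 192.] [252. 169.]
66 70 wrist [263. 197.] [262. 197.] [256. 194.]
66 80 wrist [263. 197.] [262. 201.] [260. 219.]
72 60 wrist [269. 196.] [266. 191.] [253. 169.]
72 70 wrist [269. 196.] [267. 195.] [260. 193.]
72 80 wrist [269. 196.] [269. 200.] [267. 217.]
```

View pics/w6.png

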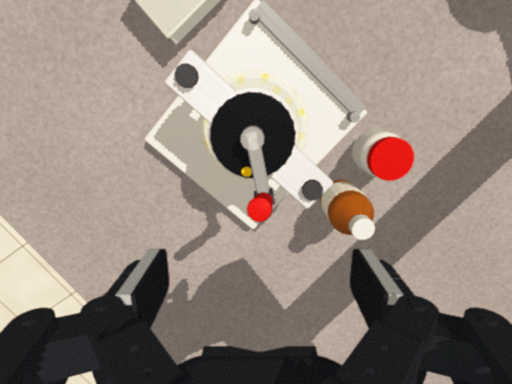

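The barrel's top disc is at (260,207), which gives crank 66.5° and fold about 76°; the dot is at (246,172). I descend, grip harder and swing upright, with a check script for after each move.

```bash
cat > chk.py <<'E'
from h import *
import sys
s=robot.state();A=np.array([.528,.034]);c=np.array(s["ee_pos"][:2])-A;R=Ro.from_euler("xyz",s["tcp_rot"]).as_matrix()
f=R.T@np.array(s["force"]);r=np.linalg.norm(c);ph=np.arctan2(c[1],c[0]);ft=-np.dot(s["force"][:2],[np.sin(ph),-np.cos(ph)])
yaw=np.degrees(s["tcp_rot"][2]);off=(yaw-np.degrees(ph)-90+90)%180-90
print(f"  CHK t{s['t']:.2f} phi {np.degrees(ph):.1f} r {r*1e3:.1f} z {s['ee_pos'][2]:.4f} jawoff {off:.1f} resist {ft:.1f} Ftool {f.round(1)} gap {s['finger_gap']*1e3:.1f}")
sys.exit(ft>float(sys.argv[1]) or s['finger_gap']<.012)
E
python3 -m handwheel '[[0.005,0.034,0.12,0,0,0],[0,0,0.14,0,0,0],[0,0,0.14,0,0,0],[0,0,0.14,0,0,0],[0,0,0.1,0,0,0],[0,0,0.04,0,0,0],[0,0,0,0,0,0]]' 0 100
python3 -m handwheel '[[0,0,0,0,0,0],[0,0,0,0,0,0],[0,0,0,0,0,0],[0,0,0,0,0,0],[0,0,0,0,0,0],[0,0,0,0,0,0],[0,0,0,0,0,0]]' 1 100; python3 chk.py 99 &&
python3 -m handwheel '[[0.006,0.03,-0.005,0,0,0],[0.006,0.03,-0.004,0,0,0],[0.006,0.03,-0.003,0,0,0],[0.005,0.028,-0.003,0,0,0],[0,0,0,0,0,0]]'; python3 chk.py 99; python3 mark.py
```

```text
t: 18.08
ee_pos: [0.5462, 0.0733, 0.3976]
tcp_rot: [3.141, -0.0, 2.544]
force: [-0.2, 0.7, -0.4]
finger_gap: 0.0856
t: 18.95
ee_pos: [0.5462, 0.0733, 0.3982]
tcp_rot: [3.14, 0.001, 2.544]
force: [1.1, -0.4, 5.2]
finger_gap: 0.0158
  CHK t18.95 phi 65.2 r 43.3 z 0.3982 jawoff -9.4 resist -1.2 Ftool [-1.2  0.3 -5.2] gap 15.8
t: 19.58
ee_pos: [0.5529, 0.0876, 0.3995]
tcp_rot: [-3.134, 0.003, 2.544]
force: [-0.8, -7.2, 3.4]
finger_gap: 0.0158
  CHK t19.57 phi 65.1 r 59.1 z 0.3995 jawoff -9.4 resist -2.3 Ftool [-3.4 -6.4 -3.4] gap 15.8
t 19.57 crank ang 65.1 r 0.0591 F [-0.8 -7.2  3.4] mark [(np.int32(163), array([0.5561, 0.0622]), np.float64(0.0398), np.float64(45.1))]
```

```bash
python3 -m handwheel '[[-0.0415,0.0058,0,0,0,0],[-0.0418,0.0014,0,0,0,0],[-0.0418,-0.003,0,0,0,1],[-0.0418,-0.003,0,0,0,1]]'; python3 chk.py 9 &&
python3 -m handwheel '[[-0.0418,-0.003,0,0,0,1],[-0.0418,-0.003,0,0,0,1]]'; python3 chk.py 9; python3 mark.py
```

```text
t: 20.12
ee_pos: [0.5711, 0.0747, 0.3995]
tcp_rot: [-3.133, -0.004, 2.331]
force: [-7.6, -1.4, 6.3]
finger_gap: 0.0157
  CHK t20.12 phi 43.3 r 59.3 z 0.3995 jawoff 0.2 resist 4.2 Ftool [ 4.3 -6.5 -6.3] gap 15.7
t: 20.38
ee_pos: [0.5785, 0.0651, 0.3995]
tcp_rot: [-3.133, -0.003, 2.121]
force: [-8.0, -0.5, 6.9]
finger_gap: 0.0159
  CHK t20.38 phi 31.6 r 59.3 z 0.3995 jawoff -0.1 resist 3.8 Ftool [ 3.8 -7.2 -6.8] gap 15.9
t 20.38 crank ang 31.6 r 0.0593 F [-8.  -0.5  6.9] mark [(np.int32(117), array([0.5546, 0.0638]), np.float64(0.04), np.float64(48.2))]
```

```bash
python3 -m handwheel '[[-0.0418,-0.0025,0,0,0,1],[-0.0418,-0.0025,0,0,0,1]]' >/dev/null; python3 chk.py 9 &&
python3 -m handwheel '[[-0.0418,-0.0025,0,0,0,1],[-0.0418,-0.0025,0,0,0,1]]' >/dev/null && python3 chk.py 9 &&
python3 -m handwheel '[[-0.0418,-0.0025,0,0,0,1],[-0.0418,-0.0025,0,0,0,1]]' >/dev/null && python3 chk.py 9 &&
python3 -m handwheel '[[-0.0418,-0.0025,0,0,0,1],[-0.0418,-0.0025,0,0,0,1]]' >/dev/null && python3 chk.py 9 &&
python3 -m handwheel '[[-0.0418,-0.0025,0,0,0,1],[-0.0418,-0.0025,0,0,0,1]]' >/dev/null && python3 chk.py 9 &&
python3 -m handwheel '[[-0.0418,-0.0025,0,0,0,1],[-0.0418,-0.0025,0,0,0,1]]' >/dev/null && python3 chk.py 9 &&
python3 -m handwheel '[[-0.0418,-0.0025,0,0,0,1],[-0.0418,-0.0025,0,0,0,1]]' >/dev/null && python3 chk.py 9
python3 mark.py
```

```text
CHK t20.68 phi 20.0 r 59.3 z 0.3995 jawoff -0.5 resist 4.4 Ftool [ 4.3 -7.7 -7.5] gap 15.7
  CHK t20.93 phi 8.3 r 59.2 z 0.3995 jawoff -0.8 resist 5.1 Ftool [ 5.  -7.4 -6.8] gap 15.6
  CHK t21.18 phi -3.4 r 59.1 z 0.3995 jawoff -1.1 resist 4.0 Ftool [ 3.8 -7.3 -7.3] gap 15.7
  CHK t21.43 phi -15.1 r 58.9 z 0.3995 jawoff -1.4 resist 4.6 Ftool [ 4.4 -7.9 -6.3] gap 16.0
  CHK t21.68 phi -23.8 r 58.5 z 0.3996 jawoff -4.7 resist 19.9 Ftool [19.2 -9.8 -1.9] gap 15.5
t 21.68 crank ang -23.8 r 0.0585 F [ 0.6 21.5  2.2] mark [(np.int32(211), array([0.5562, 0.0623]), np.float64(0.04), np.float64(45.1))]True
```

The plate is down: resistance jumped from 4 N to 20 N at a crank angle of about −23°. I take one small step and watch the dot.

```bash
python3 -m handwheel '[[0,0,0,0,0,0]]' >/dev/null; python3 chk.py 99;python3 mark.py
python3 -m handwheel '[[-0.02,-0.001,0,0,0,0.5],[-0.02,-0.001,0,0,0,0.5],[0,0,0,0,0,0]]' >/dev/null; python3 chk.py 99;python3 mark.py
```

```text
CHK t21.85 phi -23.9 r 58.5 z 0.3995 jawoff -4.3 resist 13.8 Ftool [13.2 -8.4 -3.9] gap 16.0
t 21.85 crank ang -23.9 r 0.0585 F [-1.1 15.6  4.2] mark [(np.int32(213), array([0.5563, 0.0618]), np.float64(0.0397), np.float64(44.5))]
  CHK t22.27 phi -29.0 r 58.3 z 0.3996 jawoff -5.3 resist 16.3 Ftool [15.5 -9.6 -2. ] gap 16.0
t 22.27 crank ang -29.0 r 0.0583 F [ 0.8 18.2  2.3] mark [(np.int32(214), array([0.5584, 0.0595]), np.float64(0.0397), np.float64(39.9))]
```

The dot moved 4.6° while the crank moved 5.1°, so the collar is slipping (about 3 mm so far). One more equal step puts it mid-range.

```bash
python3 -m handwheel '[[-0.02,-0.001,0,0,0,0.5],[-0.02,-0.001,0,0,0,0.5],[0,0,0,0,0,0]]' >/dev/null; python3 chk.py 99;python3 mark.py
python3 -m handwheel '[[0.012,0,0,0,0,0],[0,0,0,0,0,0]]' >/dev/null; python3 chk.py 99;python3 mark.py
python3 - <<'E'
from h import *
w=robot.get_image("wrist");b=robot.get_image("side");t=robot.get_image("top")
cv2.imwrite("pics/c7.png",np.vstack([np.hstack([cv2.resize(w,(400,300)),cv2.resize(b[130:290,170:383],(400,300))]),np.hstack([cv2.resize(t[130:265,170:350],(400,300)),np.zeros((300,400,3),np.uint8)])]))
E
```

```text
CHK t22.70 phi -34.6 r 58.1 z 0.3996 jawoff -5.7 resist 16.4 Ftool [15.6 -9.2 -1.2] gap 15.8
t 22.7 crank ang -34.6 r 0.0581 F [ 3.  17.8  1.5] mark [(np.int32(215), array([0.5607, 0.0566]), np.float64(0.0397), np.float64(34.6))]
  CHK t23.00 phi -33.7 r 58.2 z 0.3996 jawoff -6.5 resist 12.4 Ftool [11.4 -9.8 -4. ] gap 16.1
t 23.0 crank ang -33.7 r 0.0582 F [-0.1 15.   4.2] mark [(np.int32(214), array([0.5606, 0.0566]), np.float64(0.0397), np.float64(34.7))]
```

View pics/c7.png

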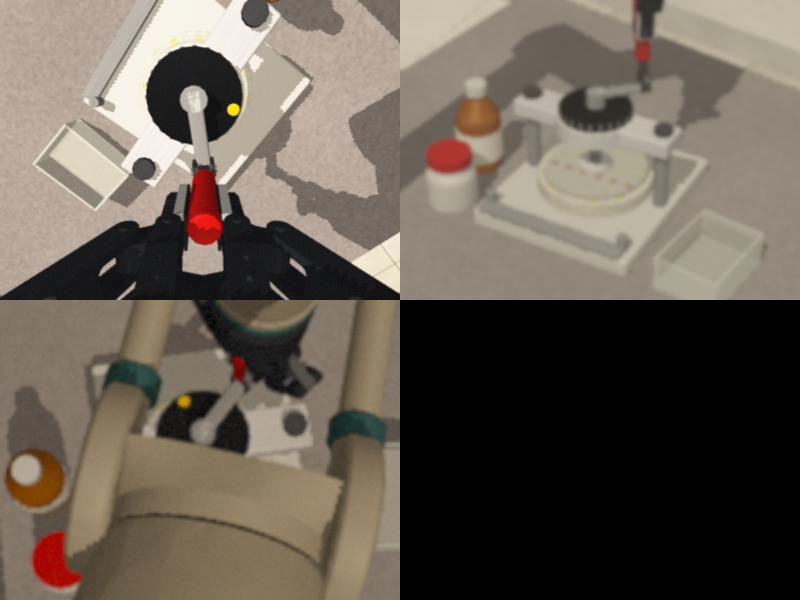

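Final slip: the dot went from about 45.3° to 34.7°, roughly 7 mm. The wrist view shows it at (233,110), with the arm running from the hub (193,98) to the pin at about (205,162). Bottle, jar and tub have not moved. Now I line the jaws up with the hinge pin for folding.

```bash
python3 - <<'E'
from h import *
s=robot.state();C=cam("wrist",s);k=512/400
a=ray(C,(193*k,98*k),.158);b=ray(C,(205*k,162*k),.165);print(a,b,np.degrees(np.arctan2(*(b-a)[:2][::-1])),np.linalg.norm((b-a)[:2]),np.round(s["tcp_rot"],3),np.round(s["q"],2))
E
python3 -m handwheel '[[0.01,0,0,0,0,-0.5],[0.005,0,0,0,0,-0.6],[0,0,0,0,0,0]]' 1 30 >/dev/null; python3 chk.py 99
```

```text
[0.52797137 0.03614152 0.158     ] [0.57646008 0.00844433 0.165     ] -29.735404252541507 0.05584164015034149 [-3.132 -0.01   0.868] [-0.12  0.28  1.51  0.01  1.35 -0.99]
  CHK t23.57 phi -32.8 r 58.3 z 0.3995 jawoff -0.8 resist 8.3 Ftool [ 8.2 -8.  -4. ] gap 16.1
```

```bash
python3 -m handwheel '[[0,0,0,0,0,0],[0,0,0,0,0,0],[0,0,0,0,0,0],[0,0,-0.03,0,0,0],[0,0,-0.035,0,0,0],[0,0,0,0,0,0]]' 0.5 30; python3 chk.py 99; python3 mark.py
python3 - <<'E'
from h import *
s=robot.state();C=cam("wrist",s);w=robot.get_image("wrist");cv2.imwrite("pics/w8.png",w)
for bb,st,c in blobs(masks(w)["red"],30):
    v,u=np.nonzero(bb);print(st,c,cv2.boxPoints(cv2.minAreaRect(np.c_[u,v].astype(np.float32))).round().tolist())
A=np.array([.528,.034])
for ph in(-28,-31,-34):
  for th in(85,90,95):
    a=np.radians(ph);h=np.radians(th);u=np.array([np.cos(a),np.sin(a),0]);g=np.r_[A,.17]+.06*u
    e=lambda d:g+d*(-np.cos(h)*u+np.sin(h)*np.array([0,0,1]))
    print(ph,th,"wrist",proj(C,g).round(),proj(C,e(.024)).round(),proj(C,e(.1)).round())
cv2.imwrite("pics/w8c.png",cv2.resize(w,(800,600)))
E
```

```text
t: 24.32
ee_pos: [0.5781, -0.0015, 0.4105]
tcp_rot: [3.14, -0.001, 0.983]
force: [-0.4, 0.0, -0.0]
finger_gap: 0.0426
  CHK t24.32 phi -35.3 r 61.5 z 0.4105 jawoff 1.7 resist -0.2 Ftool [-0.2 -0.4  0. ] gap 42.6
t 24.32 crank ang -35.3 r 0.0615 F [-0.4  0.  -0. ] mark [(np.int32(200), array([0.5606, 0.0564]), np.float64(0.0396), np.float64(34.5))]
[ 250  204   42   85 2725] [268.97614679 248.84110092] [[250.0, 204.0], [291.0, 204.0], [291.0, 288.0], [250.0, 288.0]]
-28 85 wrist [269. 205.] [270. 215.] [275. 269.]
-28 90 wrist [269. 205.] [270. 218.] [277. 289.]
-28 95 wrist [269. 205.] [271. 221.] [279. 306.]
-31 85 wrist [265. 205.] [265. 215.] [268. 270.]
-31 90 wrist [265. 205.] [265. 218.] [269. 289.]
-31 95 wrist [265. 205.] [265. 221.] [270. 307.]
-34 85 wrist [260. 206.] [260. 215.] [261. 270.]
-34 90 wrist [260. 206.] [260. 218.] [261. 289.]
-34 95 wrist [260. 206.] [260. 221.] [261. 307.]
```

View pics/w8c.png

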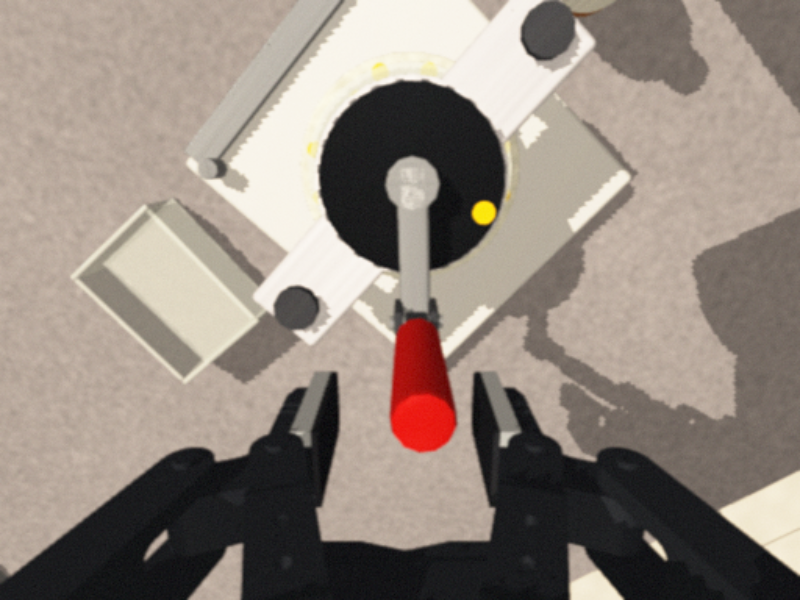

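Released cleanly, and the collar is still at 34.5°. The barrel's top is at (271,270) full scale, so fold is about 85° and crank about −30.5°. I shift the tool onto it, regrip lightly at about 83 mm from the pin, and fold.

```bash
python3 -m handwheel '[[0.031,-0.05,0.015,0,0,0],[0,0,0,0,0,-0.5],[0,0,0,0,0,0]]' 0.5 30
python3 -m handwheel '[[0,0,0,0,0,0],[0,0,0,0,0,0],[0,0,0,0,0,0],[0,0,0,0,0,0],[0,0,0,0,0,0]]' 1 30; python3 chk.py 99 && 
python3 -m handwheel '[[0,-0.024,0.003,0,0,0],[0,-0.071,0.014,0,0,0],[0,-0.069,0.023,0,0,0],[0,-0.065,0.032,0,0,0],[0,-0.06,0.04,0,0,0],[0,-0.054,0.048,0,0,0]]'; python3 chk.py 99
```

```text
t: 24.8
ee_pos: [0.574, 0.0072, 0.4071]
tcp_rot: [-3.141, 0.0, 1.036]
force: [-0.9, 0.4, -0.5]
finger_gap: 0.0426
t: 25.42
ee_pos: [0.5742, 0.0067, 0.4074]
tcp_rot: [-3.141, -0.0, 1.036]
force: [-0.4, 0.5, 0.2]
finger_gap: 0.0168
  CHK t25.43 phi -30.6 r 53.7 z 0.4074 jawoff -0.1 resist 0.3 Ftool [ 0.3 -0.6 -0.2] gap 16.8
t: 26.18
ee_pos: [0.5294, 0.0338, 0.3839]
tcp_rot: [3.141, -0.002, 1.036]
force: [2.0, 1.1, 3.7]
finger_gap: 0.0169
  CHK t26.18 phi -8.1 r 1.5 z 0.3839 jawoff -22.6 resist 1.4 Ftool [ 2.   1.2 -3.7] gap 16.9
```

```bash
python3 -m handwheel '[[0,-0.048,0.054,0,0,0],[0,-0.04,0.06,0,0,0],[0,-0.032,0.065,0,0,0],[0,-0.023,0.069,0,0,0],[0,-0.014,0.071,0,0,0],[0,-0.005,0.06,0,0,0],[0,0,0,0,0,0]]'; python3 chk.py 99
```

```text
t: 27.05
ee_pos: [0.5081, 0.0468, 0.3252]
tcp_rot: [-3.137, -0.002, 1.035]
force: [1.3, 5.9, -0.4]
finger_gap: 0.0171
  CHK t27.05 phi 147.2 r 23.7 z 0.3252 jawoff 2.1 resist -5.7 Ftool [ 5.7 -1.8  0.5] gap 17.1
```

```bash
python3 -m handwheel '[[0,0,0.01,0,0,0],[0,0,0,0,0,0]]'; python3 chk.py 99
python3 -m handwheel '[[0,0,0,0,0,0],[0,0,0,0,0,0],[0,0,0,0,0,0],[0,0,0,0,0,0],[0,0,0,0,0,0],[0,0,-0.1,0,0,0],[0,0,-0.2,0,0,0],[0,0,-0.3,0,0,0]]' 0
python3 -m handwheel '[[0,0,-0.2,0,0,0],[0,-0.2,0,0,0,0],[0,0,0,0,0,0]]'
python3 mark.py
python3 - <<'E'
from h import *
s=robot.state();C=cam("wrist",s);w=robot.get_image("wrist");b=robot.get_image("side");t=robot.get_image("top")
for bb,st,c in blobs(masks(w)["red"],30):
    v,u=np.nonzero(bb);q=cv2.boxPoints(cv2.minAreaRect(np.c_[u,v].astype(np.float32)));print(st,[ray(C,p,.17)[:2].round(4).tolist() for p in q])
A=np.array([.528,.034])
for ph in(-30,-33):
  for th in(0,5,10):
    a=np.radians(ph);h=np.radians(th);u=np.array([np.cos(a),np.sin(a),0]);g=np.r_[A,.17]+.06*u
    e=lambda d:g+d*(-np.cos(h)*u+np.sin(h)*np.array([0,0,1]))
    print(ph,th,"w",proj(C,e(.024)).round(),proj(C,e(.1)).round(),"side",proj(cam("side"),g).round(1),proj(cam("side"),e(.024)).round(1),proj(cam("side"),e(.1)).round(1))
for bb,st,c in blobs(masks(b)["red"],15):print("side",st,c.round(1))
cv2.imwrite("pics/side9.png",b)
x=np.hstack([cv2.resize(w,(400,300)),cv2.resize(b[130:290,170:383],(400,300))]);cv2.imwrite("pics/c9.png",np.vstack([x,np.hstack([cv2.resize(b[150:240,215:335],(400,300)),cv2.resize(t[130:265,170:350],(400,300))])]))
E
```

```text
t: 27.3
ee_pos: [0.5081, 0.0468, 0.3242]
tcp_rot: [-3.137, -0.002, 1.035]
force: [0.6, 5.9, 1.9]
finger_gap: 0.017
  CHK t27.30 phi 147.3 r 23.7 z 0.3242 jawoff 2.0 resist -5.3 Ftool [ 5.4 -2.5 -1.8] gap 17.0
t: 28.3
ee_pos: [0.5088, 0.0453, 0.416]
tcp_rot: [-3.14, 0.001, 1.036]
force: [0.2, -1.6, 0.1]
finger_gap: 0.0854
t: 28.68
ee_pos: [0.4819, 0.0611, 0.4467]
tcp_rot: [3.14, -0.001, 1.037]
force: [0.5, 0.1, 0.7]
finger_gap: 0.0852
t 28.68 crank ang 149.5 r 0.0535 F [0.5 0.1 0.7] mark [(np.int32(100), array([0.5605, 0.057 ]), np.float64(0.0399), np.float64(35.3))]
[ 281   16   56   62 2657] [[0.3937, 0.1218], [0.3855, 0.1601], [0.4219, 0.1727], [0.4318, 0.1335]]
[ 250  208   23   85 1694] [[0.4916, 0.0477], [0.5009, 0.0635], [0.5715, 0.023], [0.5613, 0.0057]]
-30 0 w [259. 285.] [258. 206.] side [299.  169.9] [288.9 171.5] [256.4 176.5]
-30 5 w [259. 287.] [258. 210.] side [299.  169.9] [289.  170.6] [256.5 173. ]
-30 10 w [259. 288.] [257. 216.] side [299.  169.9] [289.1 169.8] [257.  169.5]
-33 0 w [256. 285.] [260. 206.] side [299.4 170.6] [289.2 171.9] [256.2 176. ]
-33 5 w [256. 287.] [260. 210.] side [299.4 170.6] [289.3 171. ] [256.3 172.6]
-33 10 w [256. 288.] [260. 216.] side [299.4 170.6] [289.4 170.2] [256.7 169.1]
side [258 168  32   7 180] [273.2 171. ]
side [185 205  22  16 278] [195.7 212.9]
```

View pics/c9.png

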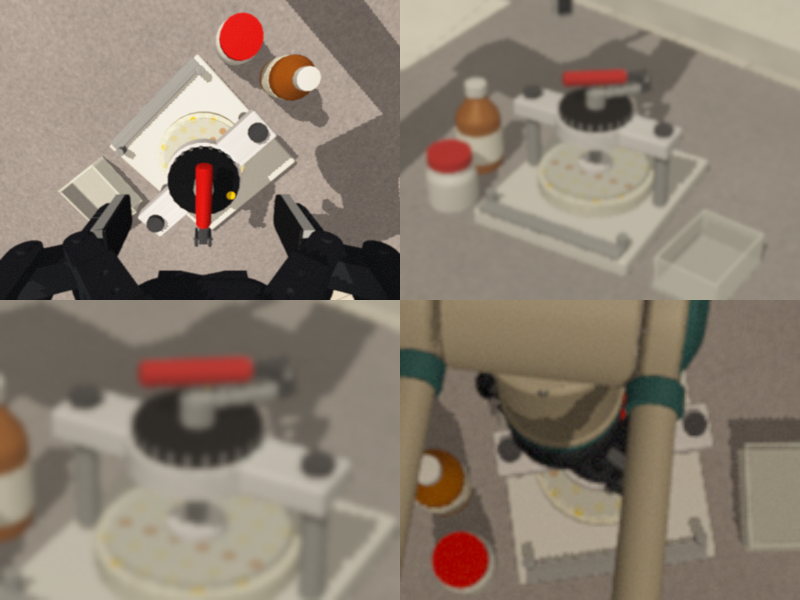

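The handle is down, but in the side view its barrel (centroid (273,171)) looks nearly level where a flat one should slope. I measure the remaining fold angle from the side image.

```bash
python3 - <<'E'
from h import *
b=cv2.imread("pics/side9.png").astype(int);C=cam("side")
m=(b[...,2]>1.6*b[...,1])&(b[...,2]>70);m[:160]=0;m[185:]=0;m[:,:245]=0;m[:,300:]=0
w=(b[...,2]-b[...,1])*m
for u in range(254,294,3): 
    if w[:,u].sum(): print(u,round((w[:,u]*np.arange(384)).sum()/w[:,u].sum(),2),m[:,u].sum(),end="; ")
v,u=np.nonzero(m);p=np.polyfit(u,v,1);print("slope",p[0],"at 273",np.polyval(p,273))
A=np.array([.528,.034])
for ph in(-30,-32):
  for th in(0,3,6,9):
    a=np.radians(ph);h=np.radians(th);U=np.array([np.cos(a),np.sin(a),0]);g=np.r_[A,.17]+.06*U
    e=lambda d:proj(C,g+d*(-np.cos(h)*U+np.sin(h)*np.array([0,0,1])))
    x,y=e(.024),e(.1);s=(y-x);print(ph,th,(s[1]/s[0]).round(3),(x[1]+s[1]/s[0]*(273-x[0])).round(2))
E
```

```text
257 171.41 8; 260 171.33 8; 263 171.26 8; 266 171.22 8; 269 170.94 9; 272 170.8 9; 275 170.53 8; 278 170.46 8; 281 170.41 8; 284 170.32 8; 287 170.29 8; 290 170.4 6; slope -0.04265786621453426 at 273 170.8995429514335
-30 0 -0.155 173.93
-30 3 -0.107 172.67
-30 6 -0.057 171.39
-30 9 -0.008 170.1
-32 0 -0.136 173.92
-32 3 -0.088 172.65
-32 6 -0.04 171.38
-32 9 0.009 170.08
```

The remaining fold is about 6–7° (slope and height agree). I'll shut the fingers and press the barrel's end down gently from above.

```bash
python3 -m handwheel '[[0,0.09,0,0,0,0],[0,0.09,0,0,0,0],[0,0,0,0,0,0],[0,0,0,0,0,0],[0,0,0,0,0,0],[0,0,0,0,0,0],[0,0,0,0,0,0],[0,0,0,0,0,0]]' 1 30
python3 -m handwheel '[[0,0,0.15,0,0,0],[0,0,0.15,0,0,0],[0,0,0.15,0,0,0],[0,0,0.07,0,0,0],[0,0,0,0,0,0]]';
python3 -m handwheel '[[0,0,0.016,0,0,0],[0,0,0.016,0,0,0],[0,0,0,0,0,0]]'
python3 -m handwheel '[[0,0,0.016,0,0,0],[0,0,0.016,0,0,0],[0,0,0,0,0,0]]'
```

```text
t: 29.88
ee_pos: [0.5064, 0.0469, 0.4451]
tcp_rot: [3.141, -0.0, 1.036]
force: [0.3, -0.2, -0.1]
finger_gap: 0.0001
t: 30.5
ee_pos: [0.5065, 0.0468, 0.3667]
tcp_rot: [-3.141, 0.0, 1.036]
force: [1.2, -0.1, -0.0]
finger_gap: -0.0002
t: 30.88
ee_pos: [0.5066, 0.0468, 0.3625]
tcp_rot: [3.141, -0.0, 1.036]
force: [-0.4, -0.6, -0.2]
finger_gap: -0.0
t: 31.25
ee_pos: [0.5065, 0.0468, 0.3572]
tcp_rot: [-3.141, 0.0, 1.036]
force: [0.2, -0.0, 0.3]
finger_gap: 0.0001
```

```bash
python3 -m handwheel '[[0,0,0.012,0,0,0],[0,0,0,0,0,0]]'|grep -E 'ee_pos|force'
python3 -m handwheel '[[0,0,0.012,0,0,0],[0,0,0,0,0,0]]'|grep -E 'ee_pos|force'
python3 -m handwheel '[[0,0,0.007,0,0,0],[0,0,0,0,0,0]]'|grep -E 'ee_pos|force'
python3 -m handwheel '[[0,0,0.007,0,0,0],[0,0,0,0,0,0]]'|grep -E 'ee_pos|force'
```

```text
ee_pos: [0.5066, 0.0468, 0.3555]
force: [-0.6, -0.6, -0.0]
ee_pos: [0.5066, 0.0468, 0.3537]
force: [-0.1, -0.4, 0.8]
ee_pos: [0.5065, 0.0468, 0.3527]
force: [-0.4, -0.5, 0.4]
ee_pos: [0.5065, 0.0468, 0.3521]
force: [-1.2, -0.5, 2.3]
```

```bash
cat > slope.py <<'E'
from h import *
b=robot.get_image("side").astype(int)
cv2.imwrite("pics/s_%.1f.png"%robot.state()["t"],b)
m=(b[...,2]>1.6*b[...,1])&(b[...,2]>70);m[:160]=0;m[188:]=0;m[:,:245]=0;m[:,300:]=0
v,u=np.nonzero(m);p=np.polyfit(u,v,1);print("slope",p[0].round(3),"at 273",np.polyval(p,273).round(2),m.sum(),u.min(),u.max())
E
python3 slope.py
python3 -m handwheel '[[0,0,0.007,0,0,0],[0,0,0,0,0,0]]'|grep -E 'ee_pos|force'
python3 -m handwheel '[[0,0,0.007,0,0,0],[0,0,0,0,0,0]]'|grep -E 'ee_pos|force'
python3 slope.py
```

```text
slope -0.171 at 273 173.98 254 256 290
ee_pos: [0.5065, 0.0469, 0.3517]
force: [-2.4, 1.1, 7.7]
ee_pos: [0.5065, 0.047, 0.3514]
force: [-3.5, 1.3, 10.6]
slope -0.183 at 273 174.12 252 256 290[ WARN:0@1.001] global loadsave.cpp:1063 imwrite_ Unsupported depth image for selected encoder is fallbacked to CV_8U.
[ WARN:0@1.169] global loadsave.cpp:1063 imwrite_ Unsupported depth image for selected encoder is fallbacked to CV_8U.
```

The slope is now −0.17 to −0.18 at row 174, which is what a flat handle predicts, and it rests on the stop. I retreat and check again.

```bash
python3 -m handwheel '[[0,0,-0.1,0,0,0],[0,0,-0.2,0,0,0],[0,0,-0.3,0,0,0],[0,-0.2,0,0,0,0],[0,-0.2,0,0,0,0],[0,0,0,0,0,0],[0,0,0,0,0,0]]' 0
python3 slope.py; python3 mark.py
python3 - <<'E'
from h import *
C=cam("side");b=robot.get_image("side");t=robot.get_image("top");a=cv2.imread("pics/side0.png")
# still-standing check of bottle/jar/tub, and plate, against first side picture
for n,(x0,x1,y0,y1) in dict(bottlejar=(180,228,168,245),tub=(302,368,240,296)).items():
    print(n,np.abs(a[y0:y1,x0:x1].astype(int)-b[y0:y1,x0:x1]).mean().round(2), cv2.phaseCorrelate(np.float32(a[y0:y1,x0:x1].mean(2)),np.float32(b[y0:y1,x0:x1].mean(2))))
w=cv2.imread("pics/m28.68.png")
cv2.imwrite("pics/end.png",cv2.resize(b[150:240,215:335],(800,600)))
E
```

```text
t: 33.72
ee_pos: [0.4555, 0.0772, 0.4399]
tcp_rot: [3.14, -0.0, 1.036]
force: [0.0, -0.1, -0.2]
finger_gap: 0.0854
slope -0.149 at 273 173.49 289 256 290
t 33.77 crank ang 149.2 r 0.0842 F [-0.5 -1.4  0.1] mark [(np.int32(105), array([0.5601, 0.0571]), np.float64(0.0395), np.float64(35.7))]
bottlejar 7.15 ((0.005622872544300606, -0.07727422727217004), 0.8190569286545117)
tub 2.77 ((-0.00963186161737184, 0.0045487966153139325), 1.000321775233304)[ WARN:0@0.952] global loadsave.cpp:1063 imwrite_ Unsupported depth image for selected encoder is fallbacked to CV_8U.
```

```bash
python3 -c "
from rig import robot
print(robot.job_done())"
```

```text
the job is handed in; nothing more can be done
None
```

I handed the job in at about 34 s. The plate is down under full pressure, the handle is folded flat again and the robot touches nothing.

- **Handle and cranking:** I swung the handle up and cranked about 1.2 turns clockwise. Resistance was about 4 N while turning. It rose to about 16 N, with a peak of 20 N, when the plate was down.
- **Collar slip:** the yellow dot moved from about 45.5° to 35°, which is roughly 7 mm and inside the 2.5–15 mm range. It had not moved since when I checked after releasing and folding. I judged the plate down by force and slip only and did not measure its height.
- **Folding:** the last side image fits a handle within about 1° of flat.
- **Bottle, jar and tub:** image comparison against the start shows shifts under 0.1 pixel, so they have not moved.

Two things went wrong and were mended:
- **Barrel slipped out:** it left the pads near the end of the first turn. I regrasped it with the jaws in line with the push and finished the cranking. The collar had not moved at that point.
- **First fold not flat:** it stopped at about 6–7°, although the gripper height had suggested it was flat. I pressed the barrel down with shut fingertips to its stop.

I could not view the last picture because the viewer's limit was reached, so the final checks are numeric only.

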